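# Turn a sample carrier over on the turnover rest

### The job

The flat sample carrier lies with its pockets face down. Turn it over using the turnover rest: push it along the worktop against the sloping white face until it tips up and stands leaning there, then push its top edge, from behind the rest, back the way it came so that it falls over and lies flat on the worktop in front of the rest, pockets up. Do it all by pushing, never lift it clear of the worktop, and leave the vial, the die plunger and the timer where they stand.

Things in the scene. Friction and masses are not known exactly. Their poses are not given: they have to be found in the camera images.
- carrier: loose flat dark grey metal plate 100 x 90 x 10 mm, 0.2 kg, six round pockets (22 mm wide, 4 mm deep) in one face, the other plain. Origin at its centre; x along the 100 mm length, y along the width, z out of the plain face: up at the start, down when turned over. Its +x end faces the rest, up to 15 degrees off square, 15 to 45 mm away. Leaning on the rest it reaches about 93 mm up. Ordinary friction
- corner_a (a point): corner of the carrier: mid-thickness, at x = +50 mm, y = +45 mm in the carrier's own frame
- corner_b (a point): corner of the carrier: mid-thickness, at x = +50 mm, y = -45 mm in the carrier's own frame
- corner_c (a point): corner of the carrier: mid-thickness, at x = -50 mm, y = +45 mm in the carrier's own frame
- corner_d (a point): corner of the carrier: mid-thickness, at x = -50 mm, y = -45 mm in the carrier's own frame
- turnover_rest: turnover rest, fixed: aluminium bracket with a slippery white face (friction 0.12) 130 mm wide, rising from the worktop and leaning back 27 degrees from vertical, away from the carrier. Foot plate and struts behind it, reaching 82 mm back, lower than its top. Origin on the worktop, middle of the foot line of the face; x level, into the face (direction to push); y along the face; z up
- rest_top (a point): middle of the top front edge of the rest's white face, 58 mm above the worktop and 30 mm behind the foot line; the leaning carrier stands about 35 mm higher than this
- vial: small glass vial with a white cap, 23 mm wide, 62 mm high, standing upright; bystander. Origin at the centre of its underside
- plunger: polished steel die plunger standing on its head, 27 mm wide, 52 mm high; bystander. Origin at the centre of its underside
- timer: light bench timer with two round keys, 62 x 68 x 22 mm, lying flat; bystander. Origin at the centre of its underside
Not all that is in view belongs to the job. There is more than one size of the carrier; the job needs the larger.

How it is judged (in metres and radians):
On the way:
1. the carrier is tipped up and leans on the rest's white face, plain face still towards where it came from, and stands there for a moment (angle between carrier's own z axis and vertical between 0.87 and 1.5 rad and contact force between carrier and turnover_rest above 0.02 N and x of carrier in the frame of turnover_rest between -0.04 and 0.04 m and height (world z) of carrier below 0.06 m), for 0.2 s.
At the end, for the whole second after the job is handed in: the carrier lies flat (within 0.1 rad) on the worktop with its pockets up, at rest, in front of the rest's white face: its centre 30 to 160 mm from the foot of the face and within 60 mm of the rest's middle line (angle between carrier's own z axis and vertical above 3.04 rad and height (world z) of carrier below 0.009 m and x of carrier in the frame of turnover_rest between -0.16 and -0.03 m and y of carrier in the frame of turnover_rest between -0.06 and 0.06 m and linear speed of carrier below 0.01 m/s and angular speed of carrier below 0.1 rad/s); the robot touches nothing.
It fails at once if the carrier is lifted clear of the worktop (all four corners more than 18 mm up) (height (world z) of each of corner_a, corner_b, corner_c, corner_d above 0.018 m).
It fails at once if the vial is moved more than 15 mm or tipped (distance of vial from where it was at the start of the episode above 0.015 m or angle between vial's own z axis and vertical above 0.3 rad).
It fails at once if the die plunger is moved more than 15 mm or tipped (distance of plunger from where it was at the start of the episode above 0.015 m or angle between plunger's own z axis and vertical above 0.3 rad).
It fails at once if the timer is moved more than 15 mm or tipped (distance of timer from where it was at the start of the episode above 0.015 m or angle between timer's own z axis and vertical above 0.3 rad).
It also fails if it takes over 54 s, if anything falls off the work surface, if the arm or the gripper's body presses on something with over 40 N, if the wrist force passes 120 N, or if a joint passes its speed limit or range.

### The arm

A 6-joint arm with a two-finger parallel gripper is mounted at the origin on a cart in front of the work surface, level with it; the furniture and walls round the work are solid. World frame = base frame: x ahead of the robot, y to its left, z up, the work surface at z = 0. Lengths are in mm, angles in rad, forces in N, time in s.
With the tool pointing down it reaches from about 300 to 875 mm from the base axis. Payload 6.4 kg.
Tool frame: the origin (TCP) lies midway between the tips of the shut fingers; the grasp point (between the pads) lies 19 mm behind it; z points along the fingers, y is the line along which they close (so a half turn about z gives the same grasp; the last joint's range is limited). The gripper opens to 85 mm and grips with 20 to 120 N. Pads are 22 mm wide; open, the fingers measure 114 mm over their backs; the gripper's body (76 mm by 85 mm) begins 54 mm behind the grasp point. The pads swing forward as they close: fully open they stand 13 mm farther back than shut.
Start: joints at [-1.47, 0.181, 1.607, -0, 1.354, -0.206], TCP at [173.672, -548.16, 231.288] pointing down, gripper open.
Joint ranges: [-2.99, 2.99], [-0.89, 2.07], [0.3, 2.58], [-1.14, 4.28], [0, 2.63], [-3.12, 3.12]. Speed limits (rad/s): [2.57, 2.57, 3.01, 3.14, 3.14, 3.14].

### API

Orientations are given as a unit quaternion [x, y, z, w].
In Python, from bench import readout, get_image, manip gives the robot as it stands. The module is installed in compiled form; this text tells all that it offers.
- The arm moves only by the shell command python3 -m crank 'ROWS'. ROWS is JSON, a list of rows, each a list of 3 entries, a list of its own where there are three numbers: the shift along the tool's x, y, z each as a share of 200 mm, from -1 to 1, then the turn, a rotation vector about the tool's x, y, z each as a share of 90 degrees, from -1 to 1, then the opening, from -1 (shut) to 1 (fully open). In form: [[[tx, ty, tz], [rx, ry, rz], claw], ...]. A call has 1 to 8 rows; each row is the pose to reach, as a shift and turn from the pose commanded when the call began, along the tool's axes at that moment; what a row does not reach only later rows make up. A row lasts 1/8 s, in which the tool goes at most 62.5 mm and 10.7 degrees, less where a joint would pass 70% of its speed; a pose out of reach is approached as far as the arm can. A call with a number of a shift or a turn outside -1 to 1 is refused whole. A call with a gripper value outside its range is refused whole. The fingers move at their own pace and stop on an object; the grip force is fixed at half the most. Time passes only in rows, so rows that repeat a pose let the fingers close. It gives the time, the measured TCP pose, the force, the opening and the grip force at its end, in the units of the state.
- readout.get_obs(): the state, without advancing time (a new reading comes with each control period).
- get_image(name): name is "scene" or "side" or "wrist"; returns a dict with "img" (420x560x3 uint8, red, green, blue), "fx", "fy", "cx", "cy" (pixels), "k1" (the pictures are not rectified: a ray, as slopes to the right and down, at radius r is drawn at 1 + k1 r^2 times it, then the intrinsics apply), "R" (3x3) and "t" (3): a world point X has camera coordinates R X + t. Camera axes: x right, y down, z forward; pixel columns grow to the right and rows downward; lengths in mm; the calibration is good to about 2 mm. A picture is of the moment at which its call begins. There is no depth.
- manip.job_done(): hands the job in; it is judged then, once.
The state is a dict: "t": time; "joints": joint angles; "qd": joint speeds; "joint_torque": joint torques, N m; "eef_pos": TCP position; "ee_rot": TCP orientation; "ft_force": force on the tool from outside, world axes, zero at the start; "ft_torque": the same for the moment, N m; "grip_width": finger opening in mm; "finger_force": force on a finger pad.
Only numpy, scipy, OpenCV 4.12 (cv2) and the standard library are available. Lean on these libraries where they do the work, as an engineer would, in place of code of your own. Each camera call takes 0.05 s, during which the arm holds its last target. There are 200 camera calls.

## Working session

There is one attempt and no reset: what is moved stays moved. The work goes in short steps, Python scripts to look and compute and a shell command to move; the robot and the scene stay as the last step left them, time stands still between calls to the robot, and variables do not carry over. Pictures are saved under pics/ and viewed, at most 10 in all, crops included, and the job is handed in when it is done.

```bash
mkdir -p pics; cat > h.py <<'E'
import numpy as np, cv2
from bench import readout, get_image, manip
from scipy.spatial.transform import Rotation as Ro
def K(c): return np.array([[c['fx'],0,c['cx']],[0,c['fy'],c['cy']],[0,0,1.]])
def D(c): return np.array([c['k1'],0,0,0,0.])
def plane(c,uv,z):
    p=cv2.undistortPoints(np.array(uv,float).reshape(-1,1,2),K(c),D(c)).reshape(-1,2)
    d=np.c_[p,np.ones(len(p))]@c['R']; o=-np.array(c['R']).T@c['t']
    return o+d*((z-o[2])/d[:,2])[:,None]
def proj(c,X):
    return cv2.projectPoints(np.array(X,float).reshape(-1,1,3),cv2.Rodrigues(np.array(c['R']))[0],np.array(c['t'],float),K(c),D(c))[0].reshape(-1,2)
def save(c,n): cv2.imwrite('pics/'+n,c['img'][:,:,::-1])
E
python3 - <<'E'
from h import *
import pickle
o=readout.get_obs();print(o['t'],o['eef_pos'],o['ee_rot'],o['ft_force'])
for n in('scene','side'):
    c=get_image(n);save(c,n+'0.png');pickle.dump(c,open(n+'0.pkl','wb'));print(n,-np.array(c['R']).T@c['t'])
E
```

```text
0.0 [ 173.62836173 -547.57066701  230.38027307] [ 9.88253708e-01  1.52819559e-01  5.29253447e-05 -8.87348385e-04] [-0.703467   -0.00183335  0.2039883 ]
scene [ 14.98001166 554.39601461 783.0995464 ]
side [ 486.65328733 -642.50624632  553.35209798]
```

View pics/scene0.png

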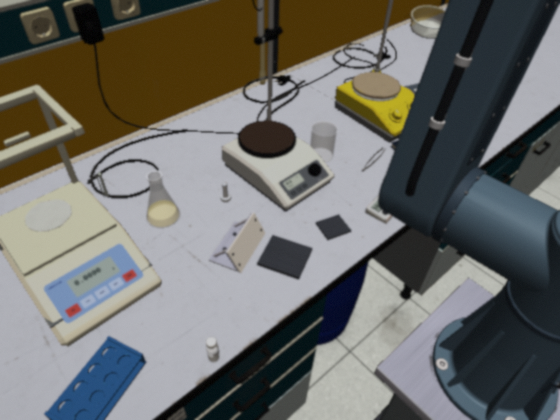

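View pics/side0.png

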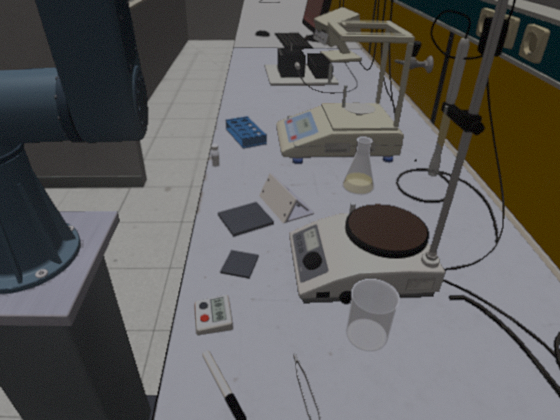

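The scene view shows the carrier at about (285,256), with the rest's face at (245,240) and the small decoy at (333,227). The vial is at (212,348), the plunger at (225,192) and the timer at (380,208). In the side view the carrier is at (245,218), the rest at (285,198) and the timer at (213,314). Next I'll measure the corners.

```bash
python3 - <<'E'
from h import *
import pickle
for n,seed in(('scene',(285,256)),('side',(245,218))):
    c=pickle.load(open(n+'0.pkl','rb'));im=c['img']
    m=(im.max(2)<85).astype('uint8')
    _,l=cv2.connectedComponents(m,connectivity=4);mm=(l==l[seed[1],seed[0]]).astype('uint8')
    k=max(cv2.findContours(mm,0,2)[0],key=cv2.contourArea)
    h=cv2.convexHull(k);a=cv2.approxPolyDP(h,4,True).reshape(-1,2)
    print(n,cv2.contourArea(k),a.tolist());P=plane(c,a,10);print(P.round(0)[:,:2].tolist())
    r=cv2.minAreaRect(plane(c,h.reshape(-1,2),8)[:,:2].astype('f'));print(r)
    pts={'scene':dict(vial=(213,358),pl=(226,199)),'side':dict(vial=(215,163),timer=(213,318))}[n]
    for q,p in pts.items():print(q,plane(c,[p],0).round(0)[0])
    z=(slice(195,285),slice(195,345)) if n=='scene' else (slice(160,250),slice(205,325))
    cv2.imwrite('pics/z'+n+'.png',cv2.resize(im[z][:,:,::-1],None,fx=5,fy=5,interpolation=2))
a=cv2.imread('pics/zscene.png');b=cv2.imread('pics/zside.png')
cv2.imwrite('pics/z.png',cv2.resize(np.vstack([np.pad(x,((0,0),(0,750-x.shape[1]),(0,0))) for x in(a,b)]),None,fx=.66,fy=.66))
E
```

```text
scene 1312.0 [[273, 236], [310, 248], [297, 278], [258, 264]]
[[509.0, 103.0], [428.0, 62.0], [386.0, 142.0], [469.0, 182.0]]
((448.95703125, 121.17362976074219), (97.16197204589844, 91.1513442993164), 26.517440795898438)
vial [360. 383.   0.]
pl [688. 108.  -0.]
side 1046.5 [[273, 222], [233, 236], [218, 213], [256, 203]]
[[515.0, 93.0], [429.0, 44.0], [391.0, 129.0], [477.0, 169.0]]
((452.9014892578125, 111.47564697265625), (100.7945327758789, 95.71927642822266), 26.554397583007812)
vial [360. 389.   0.]
timer [ 405. -169.    0.]
```

View pics/z.png

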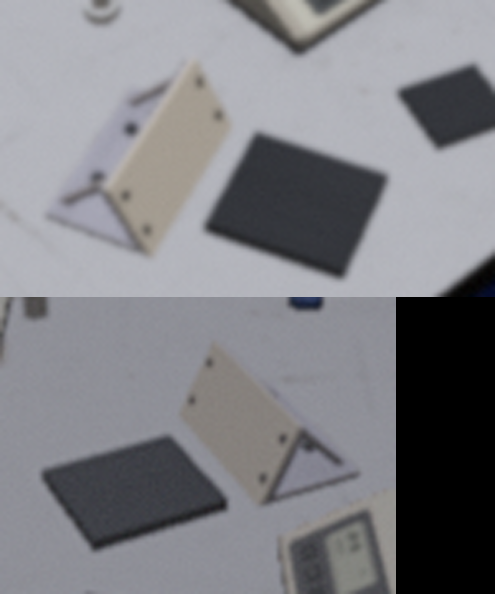

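```bash
python3 - <<'E'
from h import *
import pickle
S={'scene':[(240.5,272.3),(265.3,232.9),(226.2,251.7),(253.5,213.8)],'side':[(259.5,195.2),(284.7,222.4),(269.5,173.6),(295.9,200.3)]}
R={}
for n in S:
    c=pickle.load(open(n+'0.pkl','rb'))
    f=plane(c,S[n][:2],0)[:,:2];t=plane(c,S[n][2:],58)[:,:2]
    print(n,f.round(),t.round(),np.linalg.norm(f[0]-f[1]),np.linalg.norm(t[0]-t[1]))
    d=f[1]-f[0];print('yaw of push',np.degrees(np.arctan2(d[0],-d[1])), (t.mean(0)-f.mean(0)).round(),np.degrees(np.arctan2(*(t[1]-t[0])*[1,-1])))
c1,c2=[pickle.load(open(n+'0.pkl','rb')) for n in S]
o=readout.get_obs();print(Ro.from_quat(o['ee_rot']).as_matrix().round(3))
E
```

```text
scene [[482. 221.]
 [535. 105.]] [[509. 236.]
 [558. 121.]] 127.54646080758853 124.63272497954863
yaw of push 24.421423548515865 [25. 16.] 23.174453405283543
side [[486. 219.]
 [542. 105.]] [[510. 226.]
 [566. 108.]] 127.82520134364 130.5788110752216
yaw of push 26.377380553277515 [24.  5.] 25.062330130680444
[[ 0.953  0.302 -0.   ]
 [ 0.302 -0.953  0.002]
 [ 0.    -0.002 -1.   ]]
```

```bash
cat >> h.py <<'E'
F=np.array([511,162.5]);Y=np.radians(25);u=np.array([np.cos(Y),np.sin(Y)]);v=np.array([-u[1],u[0]])
def W(a,b,z): return np.r_[F+a*u+b*v,z]
def rot(tilt,yaw=25):
    t=np.radians(tilt);y=np.radians(yaw);uu=np.array([np.cos(y),np.sin(y),0]);z=np.sin(t)*uu-[0,0,np.cos(t)]
    yy=-np.array([-uu[1],uu[0],0]);return np.c_[np.cross(yy,z),yy,z]
def uvz(p): return np.r_[(p[:2]-F)@u,(p[:2]-F)@v,p[2]].round(1)
def go(targets,tilt=6,pos=None,R=None,yaw=25):
    "shares for a chain of calls; each target (a,b,z), split into calls"
    o=readout.get_obs();p=np.array(o['eef_pos']) if pos is None else pos
    R=Ro.from_quat(o['ee_rot']).as_matrix() if R is None else R
    for T in targets:
        T=W(*T);d=R.T@(T-p)/200;n=int(np.ceil(abs(d).max()-1e-9)) or 1
        r=Ro.from_matrix(R.T@rot(tilt,yaw)).as_rotvec()/(np.pi/2)
        print('shift',(d/n).round(3).tolist(),'x',n,'calls; turn',r.round(3).tolist(),'dist/call',round(np.linalg.norm(d/n*200)))
        p=T
E
python3 - <<'E'
from h import *
go([(-150,-14.5,220),(-150,-14.5,60)]);go([(0,0,0)],R=rot(6),pos=W(0,0,100))
E
```

```text
shift [0.649, -0.902, 0.019] x 3 calls; turn [0.003, 0.066, -0.082] dist/call 222
shift [-0.0, 0.001, 0.8] x 1 calls; turn [0.003, 0.066, -0.082] dist/call 160
shift [-0.052, 0.0, 0.497] x 1 calls; turn [0.0, 0.0, 0.0] dist/call 100
```

```bash
python3 -m crank '[[[0.65,-0.9,0.02],[0,0,0],-1],[[0.65,-0.9,0.02],[0,0,0],-1],[[0.65,-0.9,0.02],[0,0,0],-1],[[0.65,-0.9,0.02],[0,0,0],-1]]' && python3 -m crank '[[[0.65,-0.9,0.02],[0,0,0],-1],[[0.65,-0.9,0.02],[0,0,0],-1],[[0.65,-0.9,0.02],[0,0,0],-1],[[0.65,-0.9,0.02],[0,0,0],-1]]' && python3 -m crank '[[[0.65,-0.9,0.02],[0,0.066,-0.082],-1],[[0.65,-0.9,0.02],[0,0.066,-0.082],-1],[[0.65,-0.9,0.02],[0,0.066,-0.082],-1],[[0.65,-0.9,0.02],[0,0.066,-0.082],-1],[[0.65,-0.9,0.02],[0,0.066,-0.082],-1]]'
python3 - <<'E'
from h import *
o=readout.get_obs();print(uvz(o['eef_pos']));go([(-150,-14.5,60)])
c=get_image('wrist');save(c,'w0.png')
import pickle;pickle.dump(c,open('w0.pkl','wb'))
print(proj(c,[W(0,65,0),W(0,-65,0),W(-74,-14.5,10)]).round())
E
```

```text
t: 0.6
eef_pos: [243.7, -334.3, 226.6]
ee_rot: [0.988, 0.153, 0.0, -0.001]
ft_force: [0.5, 0.3, 0.6]
grip_width: 12.6
finger_force: 0.0
t: 1.1
eef_pos: [312.9, -123.9, 223.0]
ee_rot: [0.988, 0.154, 0.0, -0.0]
ft_force: [-0.3, -0.8, 0.6]
grip_width: -0.5
finger_force: 0.0
t: 1.72
eef_pos: [382.0, 86.6, 218.9]
ee_rot: [0.975, 0.218, 0.051, -0.008]
ft_force: [-0.3, -0.8, -0.8]
grip_width: -0.0
finger_force: 0.0
[-149.   -14.2  218.9]
shift [-0.086, -0.003, 0.79] x 1 calls; turn [0.003, 0.001, 0.003] dist/call 159
[[207.  69.]
 [325.  69.]
 [279. 137.]]
```

View pics/w0.png

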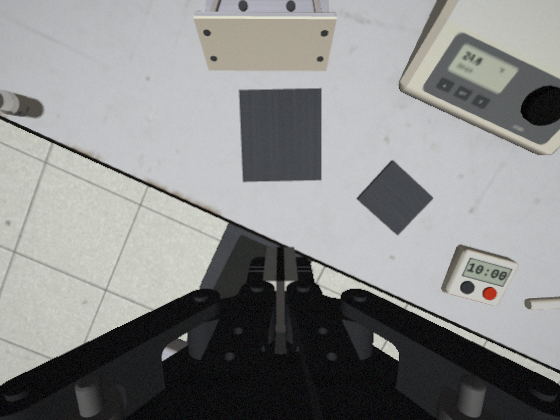

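The wrist view shows the rest's foot line at (207–327, 70), as predicted. The carrier's corners are at (240,90), (321,88), (322,180) and (243,182), so it is nearly square to the rest.

```bash
python3 - <<'E'
from h import *
import pickle
c=pickle.load(open('w0.pkl','rb'))
for p in plane(c,[(240,90),(321,88),(322,180),(243,182)],10): print(uvz(p))
for p in plane(c,[(207,70),(327,70),(230,224),(310,262)],0): print(uvz(p))
go([(-145,-12,30),(-145,-12,2.5)])
E
```

```text
[-24.3  28.   10. ]
[-21.7 -60.3  10. ]
[-121.7  -64.1   10. ]
[-124.4   26.3   10. ]
[-1.4 65.3  0. ]
[ -0.6 -67.8   0. ]
[-175.7   43.8    0. ]
[-223.1  -53.4    0. ]
shift [-0.073, -0.023, 0.941] x 1 calls; turn [0.004, 0.002, 0.002] dist/call 189
shift [-0.014, -0.001, 0.137] x 1 calls; turn [0.004, 0.002, 0.002] dist/call 27
```

```bash
python3 -m crank '[[[-0.073,0.017,0.94],[0,0,0],-1],[[-0.073,0.017,0.94],[0,0,0],-1],[[-0.073,0.017,0.94],[0,0,0],-1],[[-0.073,0.017,0.94],[0,0,0],-1],[[-0.073,0.017,0.94],[0,0,0],-1]]'
python3 - <<'E'
from h import *
o=readout.get_obs();print(uvz(o['eef_pos']),o['ft_force']);go([(-145,-17.5,2.5)]);go([(-95,-17.5,2.5)],pos=W(-145,-17.5,2.5))
E
```

```text
t: 2.4
eef_pos: [390.0, 81.3, 32.5]
ee_rot: [0.975, 0.215, 0.052, -0.008]
ft_force: [0.5, -0.2, 0.9]
grip_width: 0.0
finger_force: 0.0
[-143.9  -22.4   32.5] [ 0.50387085 -0.22339778  0.92179519]
shift [-0.021, -0.026, 0.149] x 1 calls; turn [0.005, -0.0, -0.001] dist/call 30
shift [0.249, -0.001, 0.026] x 1 calls; turn [0.005, -0.0, -0.001] dist/call 50
```

```bash
python3 -m crank '[[[-0.01,-0.02,0.07],[0,0,0],-1],[[-0.02,-0.026,0.145],[0,0,0],-1],[[-0.02,-0.026,0.145],[0,0,0],-1]]'
python3 - <<'E'
from h import *
o=readout.get_obs();print(uvz(o['eef_pos']),o['ft_force']);o=readout.get_obs();print(uvz(o['eef_pos']));go([(-105,-17.5,3)])
E
```

```text
t: 2.78
eef_pos: [388.2, 85.9, 4.4]
ee_rot: [0.975, 0.216, 0.054, -0.007]
ft_force: [-0.2, -0.3, 0.8]
grip_width: -0.0
finger_force: 0.0
[-143.6  -17.5    4.4] [-0.18024477 -0.29529225  0.78108836]
[-143.6  -17.5    4.4]
shift [0.191, -0.0, 0.028] x 1 calls; turn [0.006, -0.002, -0.0] dist/call 39
```

```bash
python3 -m crank '[[[0.05,0,0.009],[0,0,0],-1],[[0.1,0,0.016],[0,0,0],-1],[[0.14,0,0.021],[0,0,0],-1],[[0.18,0,0.026],[0,0,0],-1],[[0.22,0,0.030],[0,0,0],-1],[[0.25,0,0.033],[0,0,0],-1],[[0.28,0,0.036],[0,0,0],-1],[[0.31,0,0.039],[0,0,0],-1]]'
python3 - <<'E'
from h import *
o=readout.get_obs();print(uvz(o['eef_pos']),o['ft_force']);go([(-35,-17.5,3),(-20,-17.5,3)])
c=get_image('side');im=c['img'][130:270,170:350];save({'img':cv2.resize(im,None,fx=3.5,fy=3.5)},'s1.png')
E
```

```text
t: 3.78
eef_pos: [439.6, 112.4, 0.2]
ee_rot: [0.975, 0.217, 0.047, -0.008]
ft_force: [-15.6, -7.0, 26.8]
grip_width: -0.2
finger_force: 15.2
[-85.9 -15.3   0.2] [-15.64138339  -6.97016642  26.77963719]
shift [0.255, 0.011, 0.011] x 1 calls; turn [0.003, 0.006, 0.001] dist/call 51
shift [0.075, 0.0, 0.007] x 1 calls; turn [0.003, 0.006, 0.001] dist/call 15
```

View pics/s1.png

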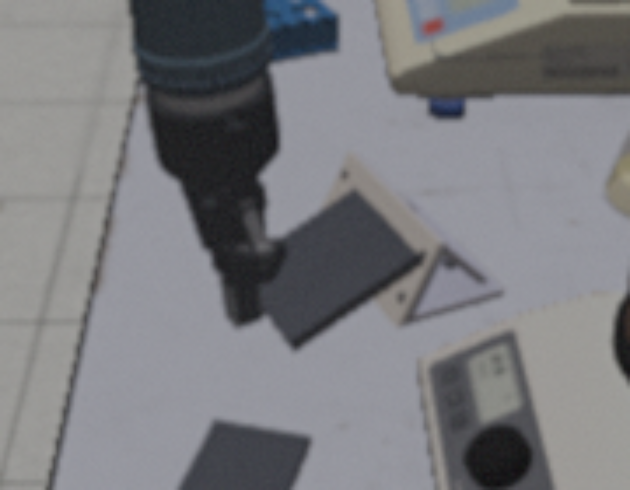

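The side view shows the carrier's front edge halfway up the white face, with the finger at its rear edge. The fingertips are pressing the table, so I'll raise slightly and go on.

```bash
python3 -m crank '[[[0.03,0,-0.012],[0,0,0],-1],[[0.07,0,-0.008],[0,0,0],-1],[[0.11,0,-0.004],[0,0,0],-1],[[0.15,0,0.0],[0,0,0],-1],[[0.18,0,0.003],[0,0,0],-1],[[0.21,0,0.006],[0,0,0],-1],[[0.24,0,0.009],[0,0,0],-1],[[0.26,0,0.011],[0,0,0],-1]]'
python3 - <<'E'
from h import *
o=readout.get_obs();print(uvz(o['eef_pos']),o['ft_force']);go([(-20,-17.5,3)])
c=get_image('side');im=c['img'][130:270,170:350];save({'img':cv2.resize(im,None,fx=3.5,fy=3.5)},'s2.png')
E
```

```text
t: 4.82
eef_pos: [489.9, 134.8, 3.4]
ee_rot: [0.975, 0.216, 0.051, -0.008]
ft_force: [-1.8, -0.6, -0.8]
grip_width: 0.1
finger_force: 0.8
[-30.9 -16.2   3.4] [-1.76524414 -0.55017708 -0.779763  ]
shift [0.054, 0.007, 0.008] x 1 calls; turn [0.004, 0.001, -0.0] dist/call 11
```

View pics/s2.png

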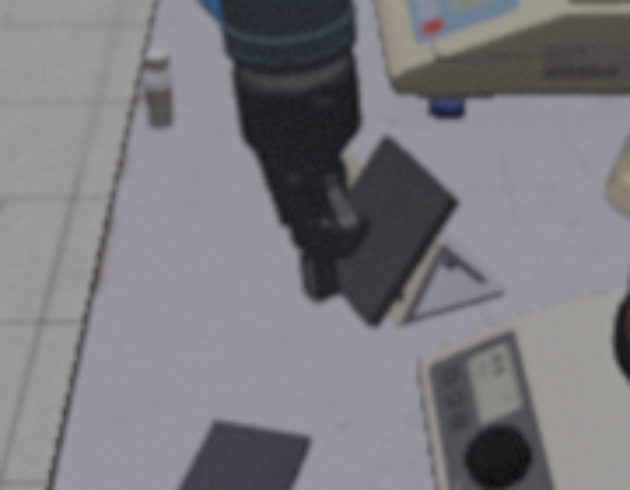

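The carrier now stands leaning on the face, with its foot a few mm short of the foot line. I'll push it the rest of the way and let it settle.

```bash
python3 -m crank '[[[0.02,0,0.003],[0,0,0],-1],[[0.035,0,0.005],[0,0,0],-1],[[0.05,0,0.007],[0,0,0],-1],[[0.05,0,0.007],[0,0,0],-1],[[0.05,0,0.007],[0,0,0],-1]]'
python3 - <<'E'
from h import *
o=readout.get_obs();print(uvz(o['eef_pos']),o['ft_force']);go([(-100,-17.5,5),(-100,-17.5,215)])
E
```

```text
t: 5.5
eef_pos: [499.2, 139.0, 3.2]
ee_rot: [0.975, 0.216, 0.052, -0.008]
ft_force: [0.5, -0.6, 0.5]
grip_width: -0.1
finger_force: 0.0
[-20.7 -16.3   3.2] [ 0.46278127 -0.6221967   0.50648191]
shift [-0.394, 0.006, -0.05] x 1 calls; turn [0.004, 0.0, -0.0] dist/call 79
shift [0.055, 0.004, -0.522] x 2 calls; turn [0.004, 0.0, -0.0] dist/call 105
```

```bash
python3 -m crank '[[[-0.05,0,-0.01],[0,0,0],-1],[[-0.15,0,-0.025],[0,0,0],-1],[[-0.4,0,-0.06],[0,0,0],-1],[[-0.4,0,-0.06],[0,0,0],-1],[[-0.4,0,-0.5],[0,0,0],-1],[[-0.35,0,-1],[0,0,0],-1],[[-0.3,0,-1],[0,0,0],-1],[[-0.3,0,-1],[0,0,0],-1]]'
python3 - <<'E'
from h import *
import pickle
o=readout.get_obs();print(uvz(o['eef_pos']),o['ft_force']);go([(90,-16,200),(90,-16,80)])
c=get_image('side');im=c['img'][130:270,170:350];save({'img':cv2.resize(im,None,fx=3.5,fy=3.5)},'s3.png');pickle.dump(c,open('s3.pkl','wb'))
E
```

```text
t: 6.5
eef_pos: [429.6, 106.1, 201.9]
ee_rot: [0.975, 0.216, 0.057, -0.006]
ft_force: [-0.3, 0.6, 0.6]
grip_width: -0.0
finger_force: 0.0
[-97.6 -16.7 201.9] [-0.30029074  0.60023752  0.60367016]
shift [0.931, -0.004, 0.117] x 1 calls; turn [0.008, -0.006, 0.0] dist/call 188
shift [-0.069, -0.008, 0.596] x 1 calls; turn [0.008, -0.006, 0.0] dist/call 120
```

View pics/s3.png

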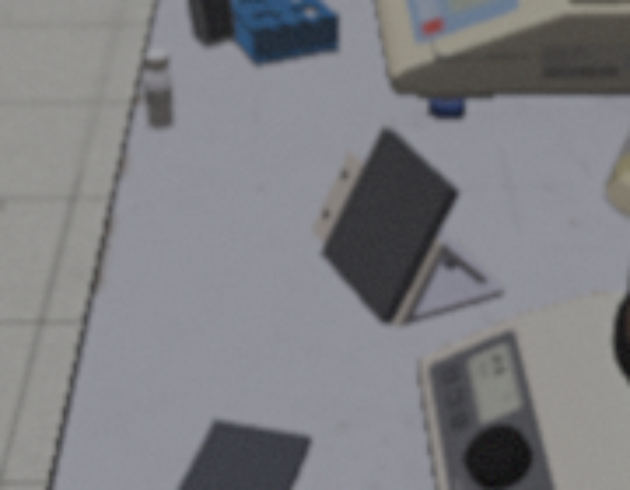

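The side view shows the carrier standing by itself, leaning flush on the face, plain face outward. Next I go over the top, and down behind it.

```bash
python3 -m crank '[[[0.93,0,0.1],[0,0,0],-1],[[0.93,0,0.1],[0,0,0],-1],[[0.93,0,0.1],[0,0,0],-1],[[0.93,0,0.1],[0,0,0],-1],[[0.93,0,0.1],[0,0,0],-1]]' && python3 -m crank '[[[-0.06,0,0.6],[0,0,0],-1],[[-0.06,0,0.6],[0,0,0],-1],[[-0.06,0,0.6],[0,0,0],-1],[[-0.06,0,0.6],[0,0,0],-1]]'
python3 - <<'E'
from h import *
o=readout.get_obs();print(uvz(o['eef_pos']),o['ft_force']);go([(60,-17,78),(-30,-17,78)])
E
```

```text
t: 7.18
eef_pos: [593.3, 184.9, 192.5]
ee_rot: [0.975, 0.216, 0.049, -0.008]
ft_force: [-0.8, 0.3, -0.2]
grip_width: 0.0
finger_force: 0.0
t: 7.68
eef_pos: [596.6, 184.4, 77.1]
ee_rot: [0.975, 0.216, 0.053, -0.008]
ft_force: [0.3, 0.3, 0.4]
grip_width: 0.3
finger_force: 0.0
[ 86.9 -16.4  77.1] [0.34204455 0.29569743 0.44623237]
shift [-0.133, 0.003, -0.019] x 1 calls; turn [0.005, -0.001, -0.0] dist/call 27
shift [-0.447, 0.001, -0.048] x 1 calls; turn [0.005, -0.001, -0.0] dist/call 90
```

```bash
python3 -m crank '[[[-0.1,0,-0.01],[0,0,0],-1],[[-0.15,0,-0.016],[0,0,0],-1],[[-0.19,0,-0.02],[0,0,0],-1],[[-0.23,0,-0.024],[0,0,0],-1],[[-0.27,0,-0.028],[0,0,0],-1],[[-0.31,0,-0.032],[0,0,0],-1],[[-0.35,0,-0.037],[0,0,0],-1],[[-0.39,0,-0.041],[0,0,0],-1]]'
python3 - <<'E'
from h import *
o=readout.get_obs();print(uvz(o['eef_pos']),o['ft_force'])
c=get_image('side');im=c['img'][130:270,170:350];save({'img':cv2.resize(im,None,fx=3.5,fy=3.5)},'s4.png')
E
```

```text
t: 8.68
eef_pos: [523.9, 151.2, 74.4]
ee_rot: [0.975, 0.216, 0.051, -0.008]
ft_force: [0.1, -0.0, -1.2]
grip_width: -0.2
finger_force: 0.0
[  7.  -15.7  74.4] [ 0.11734262 -0.02517545 -1.23136062]
```

View pics/s4.png

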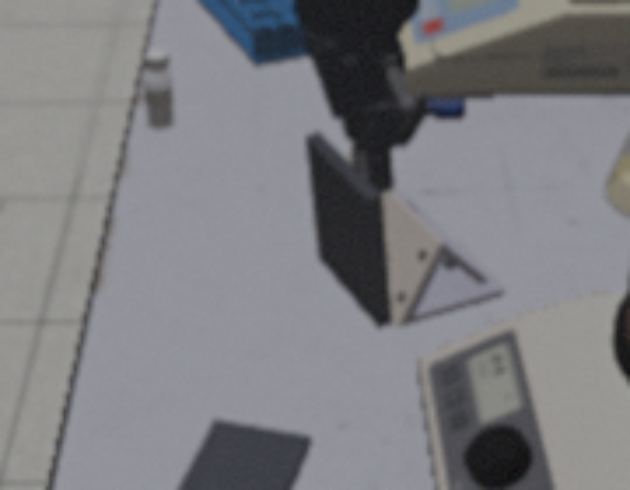

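The carrier is now close to upright, with its foot still at the rest. I'll keep pushing past the tipping point.

```bash
python3 -m crank '[[[-0.04,0,-0.006],[0,0,0],-1],[[-0.08,0,-0.012],[0,0,0],-1],[[-0.12,0,-0.016],[0,0,0],-1],[[-0.16,0,-0.02],[0,0,0],-1],[[-0.2,0,-0.024],[0,0,0],-1],[[-0.2,0,-0.2],[0,0,0],-1],[[-0.2,0,-0.4],[0,0,0],-1],[[-0.2,0,-0.4],[0,0,0],-1]]'
python3 - <<'E'
from h import *
o=readout.get_obs();print(uvz(o['eef_pos']),o['ft_force'])
c=get_image('side');im=c['img'][130:270,170:350];save({'img':cv2.resize(im,None,fx=3.5,fy=3.5)},'s5.png')
E
```

```text
t: 9.72
eef_pos: [482.9, 131.6, 153.4]
ee_rot: [0.975, 0.216, 0.055, -0.007]
ft_force: [-0.2, 0.4, 0.1]
grip_width: 0.2
finger_force: 0.0
[-38.5 -16.2 153.4] [-0.20213248  0.36378734  0.08038193]
```

View pics/s5.png

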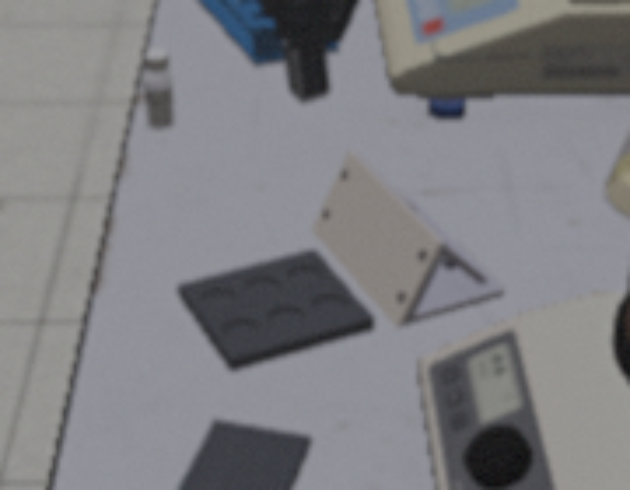

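The carrier lies flat in front of the rest with its six pockets up. Its corners in the crop are about (180,290), (315,250), (374,322) and (232,360). I'll check the position numerically before handing in.

```bash
python3 -m crank '[[[0,0,0],[0,0,0],-1],[[0,0,0],[0,0,0],-1]]'
python3 - <<'E'
from h import *
c=get_image('side')
q=[uvz(p) for p in plane(c,[(221.4,212.9),(260,201.4),(276.9,222),(236.3,232.9)],10)];m=np.mean(q,0);print(m)
if -150<m[0]<-40 and abs(m[1])<50: print(manip.job_done())
E
```

```text
t: 10.02
eef_pos: [479.8, 131.6, 148.6]
ee_rot: [0.975, 0.216, 0.05, -0.008]
ft_force: [0.0, -0.0, -0.7]
grip_width: -0.3
finger_force: 0.0
[-65.875 -23.525  10.   ]
the job is handed in; nothing more can be done
None
```

The carrier was turned over by pushing only and lies flat, pockets up, about 66 mm in front of the rest's foot and 24 mm off its middle line; the arm never went near the vial, plunger or timer, and I handed the job in at about 10 s (no verdict was returned).

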